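# Raise the rim gauge one notch and lock it

## Robot

A 6-joint arm with a two-finger parallel gripper is mounted at the origin on the work surface. World frame = base frame: x ahead of the robot, y to its left, z up, the work surface at z = 0. Lengths are in mm, angles in rad, forces in N, time in s.
With the tool pointing down it reaches from about 350 to 875 mm from the base axis. Payload 4.2 kg.
Tool frame: the origin (TCP) lies at the very end of the fingers, on their centre line; the grasp point (between the pads) lies 19 mm behind it; z points along the fingers, y is the line along which they close (so a half turn about z gives the same grasp; the last joint's range is limited). The gripper opens to 85 mm and grips with 20 to 120 N. Pads are 22 mm wide; open, the fingers measure 114 mm over their backs; the gripper's body (76 mm by 85 mm) begins 54 mm behind the grasp point. The pads swing forward as they close: fully open they stand 13 mm farther back than shut.
Start: joints at [1.564, 0.385, 0.008, 0, -1.194, -0.259], TCP at [164.144, 603.039, 231.312] pointing down, gripper open.
Joint ranges: [-3.14, 3.14], [-1.21, 2.06], [-1.07, 1.41], [-3.16, 2.05], [-2.99, -0.16], [-3.1, 3.1]. Speed limits (rad/s): [2.79, 2.79, 3.14, 3.14, 3.14, 3.14].

## Interface

Orientations are given as a unit quaternion [x, y, z, w].
In Python, from bench import read_state, get_image, camera_model, job_done gives the robot as it stands.
- The arm moves only by the shell command python3 -m handwheel 'ROWS'. ROWS is JSON, a list of rows, each a list of 7 numbers: the shift along the tool's x, y, z in m, then the turn, a rotation vector about the tool's x, y, z in rad, then the gripper's target within -1 to 1 (fully open at 1, half-way at 0, shut at -1). In form: [[dx, dy, dz, wx, wy, wz, jaw], ...]. A call has 1 to 10 rows; each row is the pose to reach, as a shift and turn from the pose commanded when the call began, along the tool's axes at that moment; what a row does not reach only later rows make up. A row lasts 1/8 s, in which the tool goes at most 62.5 mm and 10.7 degrees, less where a joint would pass 70% of its speed; a pose out of reach is approached as far as the arm can. A call with a gripper value outside its range is refused whole. The fingers move at their own pace and stop on an object; the grip force is fixed at half the most. Time passes only in rows, so rows that repeat a pose let the fingers close. It gives the time, the measured TCP pose, the force, the opening and the grip force at its end, in the units of the state.
- read_state(): the state, without advancing time (a new reading comes with each control period).
- get_image(name): name is "scene" or "top" or "wrist"; returns (picture, depth): 384x512x3 uint8, blue, green, red; 384x512 float32, mm along the optical axis (not along the pixel's ray), 0 where there is no reading.
- camera_model(name): a dict with "K" (3x3 intrinsics, pixels), "rvec" (rotation vector, rad) and "tvec" (3), from world to camera coordinates, as OpenCV has them; the wrist camera has in their place "hand_eye" (4x4, takes a point from camera to tool coordinates, whose origin is the TCP and whose axes are the flange's). Camera axes: x right, y down, z forward; pixel columns grow to the right and rows downward; lengths in mm; the calibration is good to about 2 mm. A picture is of the moment at which its call begins: read the wrist's pose just before it. camera_model takes no time and is no camera call.
- job_done(): hands the job in; it is judged then, once.
The state is a dict: "clock": time; "joints": joint angles; "joint_vel": joint speeds; "joint_efforts": joint torques, N m; "position": TCP position; "ee_rot": TCP orientation; "contact_force": force on the tool from outside, world axes, zero at the start; "wrist_torque": the same for the moment, N m; "gripper_width": finger opening in mm; "grasp_force": force on a finger pad.
Only numpy, scipy, OpenCV 4.12 (cv2) and the standard library are available. Lean on these libraries where they do the work, as an engineer would, in place of code of your own. Each camera call takes 0.05 s, during which the arm holds its last target. There are 200 camera calls.

## Task

Set the potter's rim gauge for the next, taller bowl. First lift its red carriage by the yellow tab until the pawl catches the next notch up, just one, and let go of it; then turn the slanting black clamp knob backwards (anticlockwise) until its thread clicks in, and from there forwards until it comes up firm. Leave the carriage hanging on its pawl, the knob released, and the pots and tools around it where they stand.

Things in the scene. Friction and masses are not known exactly. Their poses are not given: they have to be found in the camera images.
- lift_tab (a point): Yellow lift tab on the red carriage: upright plate 12 mm thick (point x), 44 wide (y), standing 42 mm clear above the arm that carries it. This point is mid-plate, 20 mm below its top edge. z up; x points away from the knob side. Nothing is above it; the post stands 110 mm away along -y. Pinch it across its thickness from above. The carriage weighs about 0.6 kg and rubs with about 1.5 N.
- carriage (a joint): Height of the carriage on the post, m, growing upwards. Notches at 0, 0.030, 0.060, 0.090. It starts resting on the second (0.030, within 2 mm). A spring pawl rides over the teeth on the way up and bars the way down. It catches the third once the carriage is 30 to 33 mm up; let go, the carriage settles back on it. Raised 60 mm it would catch the fourth, and cannot come down again.
- knob_grip (a point): Grip point of the black clamp knob, on its axis: a 52 mm disc with a bar grip on it, 52 mm long (point x), 14 thick (y), 29 high; a white line marks the +x end. The point is 16 mm above the disc, 13 mm below the bar's top. z is the axis, pointing out of the knob; it leans 35 degrees from vertical to the front (away from the post), so grip along it with a slanted tool. It rises with the carriage.
- knob (a joint): Knob angle, rad, growing forwards (clockwise seen from above, i.e. about the point's -z). Starts 0.30 to 0.70, its thread not in: turned forwards it jams from 0.9 on and springs back. Turned backwards it clicks in near 0 (by -0.1 at the latest); back stop at -0.25, harmless to reach. Once in, it turns forwards to a firm stop at 1.20. Rubs with 0.05 to 0.15 N m and stays where left.
- stud (a joint): How far the steel stud has sunk through the knob, m: 0 to 0.001 while the thread is not in, about 0.007 once clicked in, about 0.008 when the knob is forwards at its stop. A spring drives it, whether or not the knob is held.
- stud_end (a point): Orange end of the 8 mm steel stud in the middle of the knob's bar; z is the knob's axis. It stands 12 mm proud of the bar before the click, 5 mm after it, 4 mm when drawn in. It passes between the fingers that grip the bar.
- gauge: Rim gauge, fixed: green foot 200 (x) by 140 (y) by 20 mm, with a 24 mm square toothed steel post, top 318 mm up, 60 mm along +x from the middle. Origin mid-foot underneath, z up. The knob, on a 60 mm round housing, is on the -x side about 90 mm from the post; the lift tab on the +y side; a thin brass pointer, 205 mm long, reaches to -y over the bowl.
- bowl: Bystander: olive glazed bowl, 156 mm in diameter and 72 mm high, on a dark banding wheel 40 mm high under the pointer. Origin at its foot.
- cup: Bystander: terracotta cup, 72 mm in diameter, 75 mm high. Origin at its foot.
- jar: Bystander: white jar with blue cap, 64 mm in diameter, 85 mm high. Origin at its foot.
- glazepot: Bystander: small brown pot, 84 mm in diameter, 85 mm high. Origin at its foot.
- rib: Bystander: wooden throwing rib lying flat on the gauge's foot, 100 by 55 by 8 mm. Origin at the middle of its underside.
- brush: Bystander: brush lying on the table.
- paddle: Bystander: wooden paddle lying on the table.

How it is judged:
By the outcome, as a careful person would: the job done as asked, in the order asked, and still so for the second after the job is handed in, with the robot touching nothing.
It also fails if it takes over 53 s, if anything falls off the work surface, if the arm or the gripper's body presses on something with over 40 N, if the wrist force passes 120 N, or if a joint passes its speed limit or range.

## Working session

There is one attempt and no reset: what is moved stays moved. The work goes in short steps, Python scripts to look and compute and a shell command to move; the robot and the scene stay as the last step left them, time stands still between calls to the robot, and variables do not carry over. Pictures are saved under pics/ and viewed, at most 10 in all, crops included, and the job is handed in when it is done.

```bash
ls; mkdir -p pics; cat > h.py <<'E'
import numpy as np,cv2
from scipy.spatial.transform import Rotation as R
from bench import *
def grab(n):
    s=read_state(); im,d=get_image(n); np.savez(f'{n}.npz',im=im,d=d,p=s['position'],q=s['ee_rot']); return im,d
def pt(n,u,v,r=1,z=None):
    f=np.load(f'{n}.npz'); m=camera_model(n); K=np.array(m['K'])
    w=f['d'][v-r:v+r+1,u-r:u+r+1]; d=np.median(w[w>0]) if z is None else z
    c=d*np.linalg.solve(K,[u,v,1])
    if n=='wrist':
        T=np.array(m['hand_eye']); t=T[:3,:3]@c+T[:3,3]
        return R.from_quat(f['q']).apply(t)+f['p']
    return cv2.Rodrigues(np.array(m['rvec'],float))[0].T@(c-np.array(m['tvec']).ravel())
E
python3 - <<'E'
from h import *
print(read_state())
a,_=grab('scene');b,_=grab('top')
cv2.imwrite('pics/a.png',cv2.resize(a,(800,600)))
cv2.imwrite('pics/b.png',cv2.resize(b,(800,600)))
print(camera_model('wrist'))
E
```

```text
pics
{'clock': 0.0, 'joints': array([ 1.56364133e+00,  3.85571887e-01,  6.57955085e-03, -5.21270601e-04,
       -1.19402048e+00, -2.58585264e-01]), 'joint_vel': array([ 2.63525597e-04,  1.86714595e-03, -2.29056259e-04,  4.35234680e-05,
       -1.65470997e-04,  6.40037126e-04]), 'joint_efforts': array([-2.49524428e-04, -3.92289662e+01,  1.88400346e+01,  4.18611869e+00,
       -4.58105715e-03, -1.13521079e-05]), 'position': array([163.9705291 , 602.47249929, 230.19093746]), 'ee_rot': array([ 9.91172361e-01, -1.32574745e-01, -1.01378635e-04,  1.12987245e-03]), 'contact_force': array([-0.70392251, -0.42427318, -1.12189545]), 'wrist_torque': array([-0.03363845,  0.0240745 ,  0.03014574]), 'grasp_force': 0.0, 'gripper_width': 85.35154727198301}
{'K': array([[277.43726325,   0.        , 250.52691035],
       [  0.        , 277.43726325, 187.57739393],
       [  0.        ,   0.        ,   1.        ]]), 'hand_eye': array([[ 5.06415555e-04, -9.48987835e-01, -3.15312278e-01,
         8.06769794e+01],
       [ 9.99999739e-01,  6.43340457e-04, -3.30170603e-04,
        -3.99557098e-01],
       [ 5.16181030e-04, -3.15312028e-01,  9.48987913e-01,
        -1.42550900e+02],
       [ 0.00000000e+00,  0.00000000e+00,  0.00000000e+00,
         1.00000000e+00]])}
```

View pics/a.png

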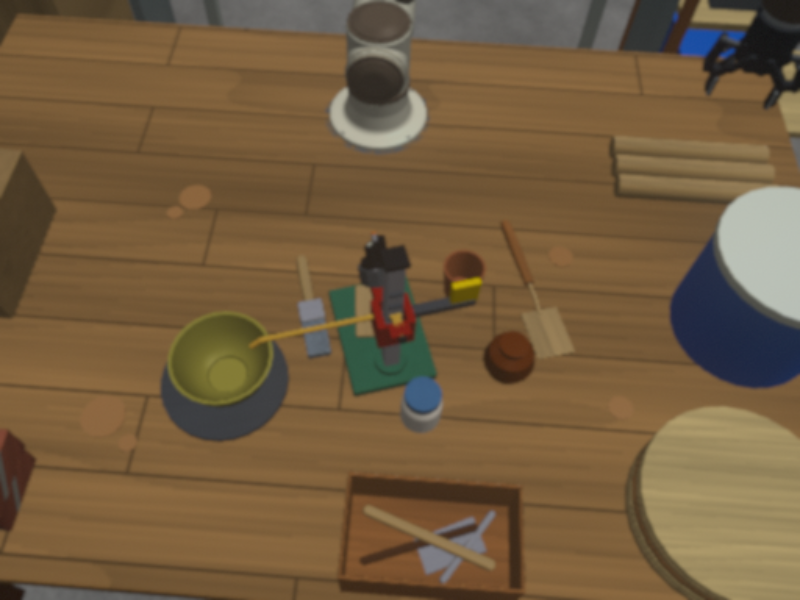

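View pics/b.png

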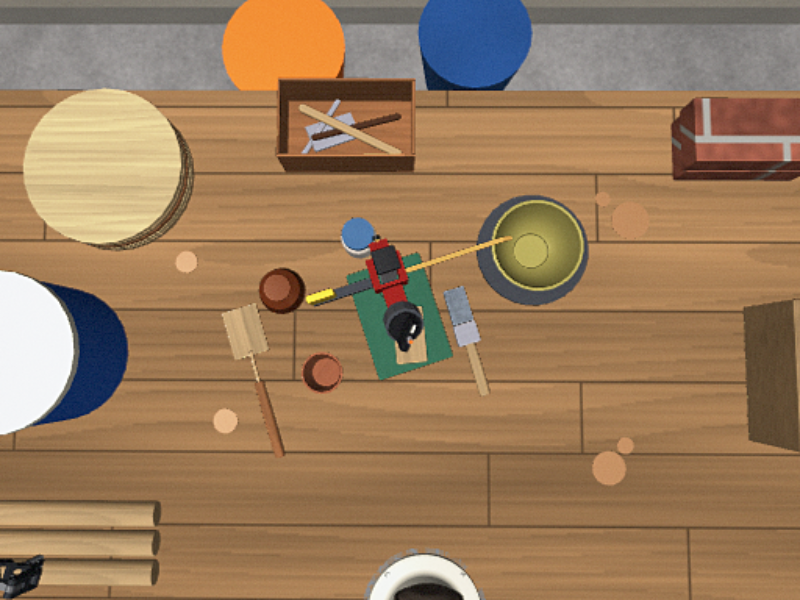

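```bash
python3 - <<'E'
from h import *
im=np.load('top.npz')['im'];
for n in ['scene','top']:
    f=np.load(n+'.npz');hsv=cv2.cvtColor(f['im'],cv2.COLOR_BGR2HSV)
    m=(cv2.inRange(hsv,(24,170,120),(34,255,255))>0)&(f['d']>0)
    cnt,l,st,ce=cv2.connectedComponentsWithStats(m.astype('uint8'))
    for i in range(1,cnt):
        if st[i,4]>15:
            P=np.array([pt(n,u,v,0) for v,u in np.argwhere(l==i)])
            print(n,ce[i],st[i],P.mean(0),P.min(0),P.max(0))
    if n=='top': print([pt(n,u,v,1).round() for u,v in [(222,176),(268,162),(289,227),(243,242),(258,205),(259,201),(249,168),(206,237),(180,186),(229,152),(262,210)]])
a=im[140:250,170:310]; cv2.imwrite('pics/c.png',cv2.resize(a,(760,597),interpolation=cv2.INTER_CUBIC))
E
```

```text
scene [298.17391304 181.31521739] [289 178  19   8  92] [538.55662342 167.07225457 207.65755907] [397.99435506 146.51798052  10.53349448] [550.68988561 195.24533607 213.22303076]
top [204.86440678 188.30508475] [196 185  17   8  59] [539.59559618 166.08054896 209.36765838] [530.54954754 148.88201098 205.17411656] [547.65441747 187.58810337 213.58908435]
[array([596., 142.,  -2.]), array([636.,  10.,   3.]), array([450., -49.,  19.]), array([407.,  80.,  15.]), array([501.,  39., 193.]), array([510.,  37., 197.]), array([573.,  59., 318.]), array([421., 185.,   6.]), array([558., 247.,  86.]), array([650., 117.,  84.]), array([488.,  30., 217.])]
```

View pics/c.png

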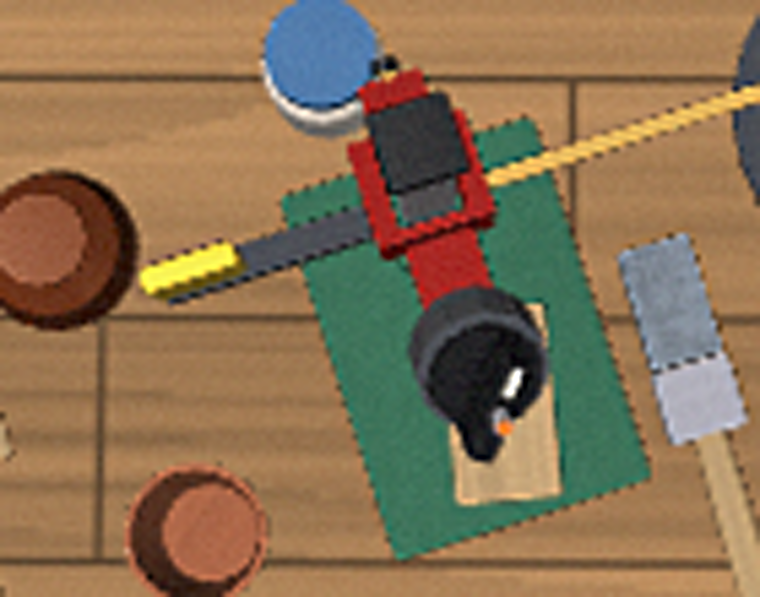

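```bash
cat >> h.py <<'E'
yaw=np.deg2rad(17.6); G=np.array([[np.cos(yaw),-np.sin(yaw),0],[np.sin(yaw),np.cos(yaw),0],[0,0,1]])
def delta(p,M):
    s=read_state(); r=R.from_quat(s['ee_rot'])
    print('shift m',(r.inv().apply(np.array(p)-s['position'])/1000).round(4),'rotvec',(r.inv()*R.from_matrix(M)).as_rotvec().round(3))
def frame(z,y):
    z=np.array(z)/np.linalg.norm(z); y=y-z*np.dot(y,z); y=y/np.linalg.norm(y); return np.column_stack([np.cross(y,z),y,z])
E
python3 - <<'E'
from h import *
print(pt('top',40,220),pt('top',75,195))
delta([538,173,265],frame([0,0,-1],-G[:,0]))
E
```

```text
[462.63532308 551.97127711 220.06239142] [539.48281931 564.1393012    1.31397938]
shift m [ 0.4737  0.3162 -0.034 ] rotvec [ 0.002 -0.001  0.998]
```

```bash
python3 -m handwheel '[[0.04,0.025,-0.03,0,0,0.1,1],[0.08,0.05,-0.04,0,0,0.2,1],[0.47,0.316,-0.034,0,0,0.998,1],[0.47,0.316,-0.034,0,0,0.998,1],[0.47,0.316,-0.034,0,0,0.998,1],[0.47,0.316,-0.034,0,0,0.998,1],[0.47,0.316,-0.034,0,0,0.998,1],[0.47,0.316,-0.034,0,0,0.998,1],[0.47,0.316,-0.034,0,0,0.998,1],[0.47,0.316,-0.034,0,0,0.998,1]]'
python3 - <<'E'
from h import *
print(read_state()['joints'])
delta([538,173,265],frame([0,0,-1],-G[:,0]))
E
```

```text
clock: 1.35
position: [535.7, 172.2, 264.6]
ee_rot: [0.806, -0.592, -0.0, 0.001]
contact_force: [-0.2, 0.8, -0.2]
gripper_width: 85.4
grasp_force: 0.0
[ 5.98833471e-01  2.57196232e-01 -9.26354685e-02 -1.55986817e-04
 -1.22219987e+00 -2.94397630e-01]
shift m [-0.0001 -0.0024 -0.0004] rotvec [ 0.001 -0.    -0.003]
```

```bash
python3 - <<'E'
from h import *
a,_=grab('wrist'); cv2.imwrite('pics/d.png',cv2.resize(a,(800,600),interpolation=cv2.INTER_CUBIC))
E
```

```text
(no output)
```

View pics/d.png

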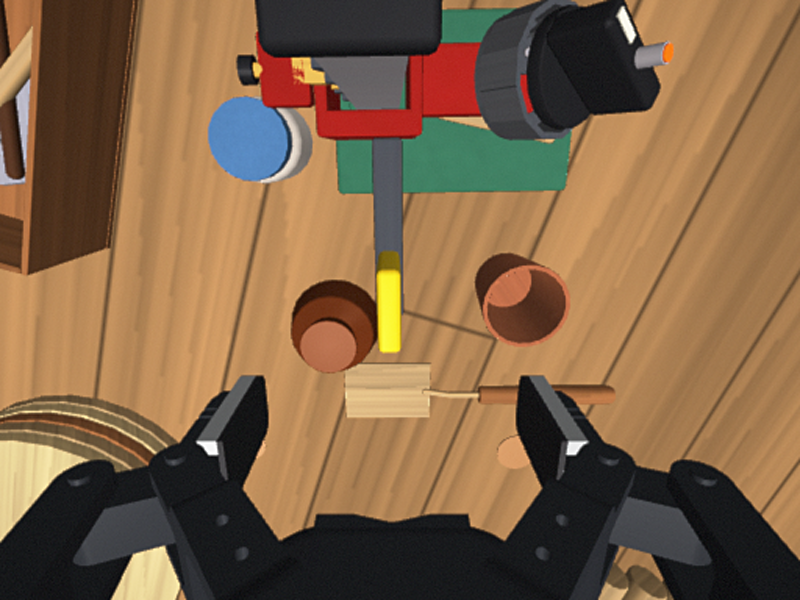

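```bash
python3 - <<'E'
from h import *
for uv in [(249,172),(249,180),(249,192),(249,205),(249,220)]: print(uv,pt('wrist',*uv).round(1))
T=np.array([G.T@(pt('wrist',249,v)) for v in (180,192,205,218)]);print(T.round(1))
print('stud',pt('wrist',427,34,1).round(1),'white',pt('wrist',400,14,1).round(1),'bar near end',pt('wrist',413,66,1).round(1),'disc',pt('wrist',341,80,1).round(1),'top cam cap',pt('wrist',225,10).round())
f=np.load('wrist.npz');cv2.imwrite('pics/e.png',cv2.resize(f['im'][0:100,300:440],(798,570),interpolation=cv2.INTER_CUBIC))
E
```

```text
(249, 172) [544.7 147.4 207.8]
(249, 180) [543.1 152.7 210. ]
(249, 192) [540.2 161.8 209.8]
(249, 205) [537.1 171.8 210. ]
(249, 220) [533.3 183.8 209.9]
[[563.8 -18.6 210. ]
 [563.9  -9.1 209.8]
 [563.9   1.3 210. ]
 [563.9  12.3 209.8]]
stud [468.4  29.7 218.5] white [489.   25.1 218.6] bar near end [458.8  43.6 199.8] disc [499.2  65.1 187.4] top cam cap [574.  76. 318.]
```

View pics/e.png

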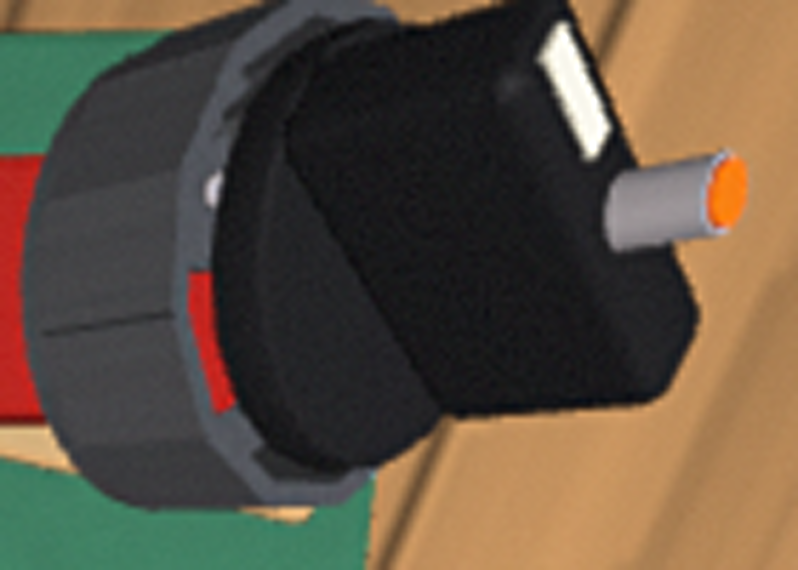

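```bash
python3 - <<'E'
from h import *
c,s=np.cos(np.deg2rad(35)),np.sin(np.deg2rad(35))
B=np.column_stack([G@[c,0,s],G[:,1],G@[-s,0,c]])
st=pt('wrist',427,34,1)
for n,uv in dict(w1=(398,10),w=(401,16),w2=(404,25),farbar=(390,16),studbase=(409,38),lowend=(419,63),low2=(405,55),edge=(396,38),edge2=(372,45)).items(): print(n,(B.T@(pt('wrist',*uv,0)-st)).round(1))
print(G.T@st, G.T@pt('top',249,168))
delta(G@[563.9,1,173],frame([0,0,-1],-G[:,0]))
E
```

```text
w1 [ 17.8 -12.2 -10.3]
w [ 13.6  -9.7 -10.4]
w2 [  8.3  -5.7 -10.6]
farbar [ 21.4  -9.1 -12.7]
studbase [ 2.9  1.1 -9.1]
lowend [-20.6  14.  -11.7]
low2 [ -4.1   9.9 -13.6]
edge [  8.6   0.9 -14.3]
edge2 [  8.    2.7 -30.9]
[ 455.43206075 -113.30379423  218.45228462] [ 564.03624995 -116.6249707   317.91335129]
shift m [-0.0012 -0.0004  0.0914] rotvec [ 0.001 -0.002 -0.005]
```

```bash
python3 -m handwheel '[[-0.001,0,0.05,0,0,0,1],[-0.001,0,0.08,0,0,0,1],[-0.001,0,0.092,0,0,0,1],[-0.001,0,0.092,0,0,0,1],[-0.001,0,0.092,0,0,0,-1],[-0.001,0,0.092,0,0,0,-1],[-0.001,0,0.092,0,0,0,-1],[-0.001,0,0.092,0,0,0,-1],[-0.001,0,0.092,0,0,0,-1],[-0.001,0,0.092,0,0,0,-1]]'
```

```text
clock: 2.65
position: [535.9, 176.2, 174.0]
ee_rot: [0.807, -0.59, 0.001, -0.001]
contact_force: [5.5, 0.6, 0.5]
gripper_width: 11.4
grasp_force: 59.3
```

```bash
python3 -m handwheel '[[0,0,-0.008,0,0,0,-1],[0,0,-0.016,0,0,0,-1],[0,0,-0.024,0,0,0,-1],[0,0,-0.030,0,0,0,-1],[0,0,-0.034,0,0,0,-1],[0,0,-0.037,0,0,0,-1],[0,0,-0.037,0,0,0,-1],[0,0,-0.037,0,0,0,-1]]'
python3 - <<'E'
from h import *
f,_=grab('wrist')
d=[pt('wrist',249,v) for v in (180,192,205)];print(np.round(d,1))
E
```

```text
clock: 3.65
position: [535.8, 176.1, 209.7]
ee_rot: [0.807, -0.59, 0.001, -0.001]
contact_force: [7.2, 0.3, -5.2]
gripper_width: 11.2
grasp_force: 59.6
[[547.5 142.8 203.5]
 [546.  147.4 209.9]
 [545.9 147.3 228.9]]
```

```bash
python3 -m handwheel '[[0,0,0.002,0,0,0,-1],[0,0,0.004,0,0,0,-1],[0,0,0.005,0,0,0,-1],[0,0,0.005,0,0,0,-1]]'
python3 -m handwheel '[[0,0,0,0,0,0,1],[0,0,0,0,0,0,1],[0,0,0,0,0,0,1],[0,0,0,0,0,0,1],[0,0,0,0,0,0,1],[0,0,-0.03,0,0,0,1],[0,0,-0.08,0,0,0,1],[0,0,-0.1,0,0,0,1],[0,0,-0.1,0,0,0,1]]'
python3 - <<'E'
from h import *
f,_=grab('wrist')
g=cv2.cvtColor(f,cv2.COLOR_BGR2HSV); m=cv2.inRange(g,(24,170,120),(34,255,255))
for v,u in np.argwhere(m[:,240:258])[::40]: print(u+240,v,pt('wrist',u+240,v,0).round(1))
E
```

```text
clock: 4.2
position: [535.8, 176.2, 204.8]
ee_rot: [0.807, -0.59, 0.001, -0.001]
contact_force: [7.0, -0.0, -5.1]
gripper_width: 11.4
grasp_force: 59.7
clock: 5.32
position: [534.9, 176.0, 307.1]
ee_rot: [0.807, -0.591, 0.001, -0.002]
contact_force: [0.2, 0.7, -0.2]
gripper_width: 85.1
grasp_force: 0.0
249 154 [545.8 147.6 203.9]
246 160 [547.9 148.3 228.1]
253 164 [542.4 147.3 239. ]
253 167 [541.6 149.6 239. ]
251 170 [542.4 152.2 239.7]
249 173 [543.1 155.2 238.8]
247 176 [543.9 157.8 239.6]
245 179 [544.7 160.8 238.8]
243 182 [545.4 163.7 238.7]
255 184 [535.8 162.6 238.1]
253 187 [536.7 164.8 240.2]
251 190 [537.4 168.  239.2]
250 193 [537.5 170.2 240.7]
248 196 [538.2 173.4 240. ]
246 199 [538.9 176.5 239.6]
244 202 [539.6 179.7 238.9]
256 204 [529.7 178.6 238.4]
244 208 [538.1 184.8 238.9]
245 211 [536.5 187.1 238.7]
```

```bash
cat >> h.py <<'E'
c,s=np.cos(np.deg2rad(35)),np.sin(np.deg2rad(35))
B=np.column_stack([G@[c,0,s],G[:,1],G@[-s,0,c]])
def kn(phi,h,st): # tool aligned, tool x = bar at phi; TCP h mm above knob grip point; st stud end gauge minus 25
    x=B@[np.cos(phi),np.sin(phi),0]; z=-B[:,2]
    return st+B[:,2]*h, np.column_stack([x,np.cross(z,x),z])
P0=G@[469.8,-113.3,228.0]
E
python3 -m handwheel '[[0,0.06,-0.03,0,0,0,1],[0,0.12,-0.05,0,0,0,1],[0,0.15,-0.06,0,0,0,1],[0,0.15,-0.06,0,0,0,1]]'
python3 - <<'E'
from h import *
delta(*kn(-.6,90,P0)); print(read_state()['joints'])
E
```

```text
clock: 5.88
position: [389.6, 129.5, 365.6]
ee_rot: [0.807, -0.59, 0.0, -0.001]
contact_force: [1.2, 0.1, -1.0]
gripper_width: 85.8
grasp_force: 0.0
shift m [ 0.119  -0.0075  0.0638] rotvec [ 0.56   0.297 -0.939]
[ 7.20427877e-01 -7.03553046e-02 -2.14829804e-01 -3.44178837e-04
 -1.42466319e+00 -4.12254534e-01]
```

```bash
python3 -m handwheel '[[0.06,0,0,0.28,0.148,-0.47,1],[0.119,-0.007,0.03,0.56,0.297,-0.939,1],[0.119,-0.007,0.03,0.56,0.297,-0.939,1],[0.119,-0.007,0.03,0.56,0.297,-0.939,1],[0.119,-0.007,0.064,0.56,0.297,-0.939,1],[0.119,-0.007,0.064,0.56,0.297,-0.939,1],[0.119,-0.007,0.064,0.56,0.297,-0.939,1],[0.119,-0.007,0.064,0.56,0.297,-0.939,1],[0.119,-0.007,0.064,0.56,0.297,-0.939,1]]'
python3 - <<'E'
from h import *
delta(*kn(-.6,90,P0)); print(read_state()['joints'])
a,_=grab('wrist'); cv2.imwrite('pics/f.png',cv2.resize(a,(800,600),interpolation=cv2.INTER_CUBIC))
E
```

```text
clock: 7.0
position: [435.0, 19.6, 301.9]
ee_rot: [0.944, -0.14, 0.27, -0.131]
contact_force: [0.7, 0.5, -0.3]
gripper_width: 85.5
grasp_force: 0.0
shift m [-0.0014  0.0015 -0.0012] rotvec [ 0.002 -0.    -0.001]
[ 0.49112085 -0.30380353 -0.75544601  0.21303884 -0.52738821  0.63352569]
```

View pics/f.png

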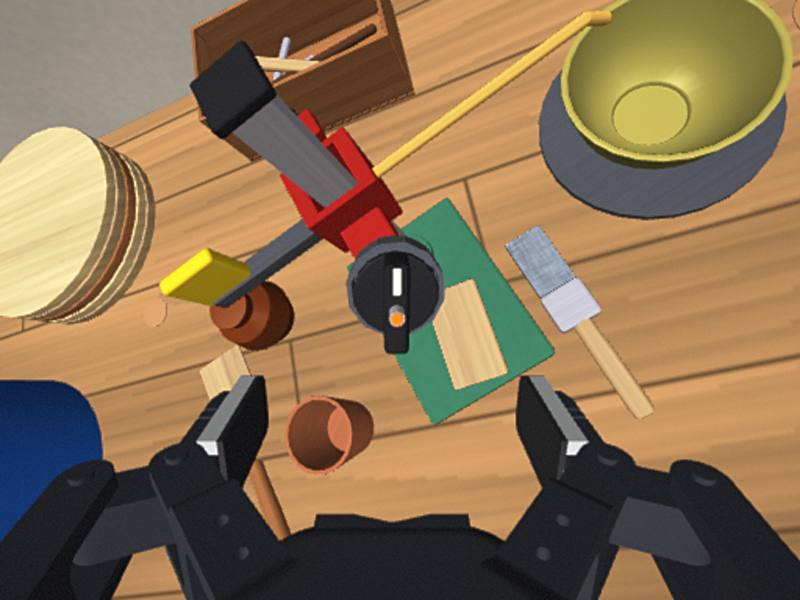

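```bash
python3 - <<'E'
from h import *
st=pt('wrist',254,204,1); w=pt('wrist',254,177,1);e=pt('wrist',254,222,0)
print('stud vs P0 in B',(B.T@(st-P0)).round(1),(B.T@(w-P0)).round(1),(B.T@(e-P0)).round(1))
delta(*kn(-.6,-12.5,P0))
print(R.from_matrix(kn(0,0,P0)[1]).as_quat())
E
```

```text
stud vs P0 in B [-0.8 -0.5 24.8] [ 15.1 -11.6  14.2] [-18.6  11.4  13.1]
shift m [-0.0013  0.0012  0.1013] rotvec [ 0.002  0.    -0.001]
[ 0.94249016  0.14590519  0.29716601 -0.04600373]
```

```bash
python3 -m handwheel '[[-0.001,0.001,0.05,0,0,0,1],[-0.001,0.001,0.085,0,0,0,1],[-0.001,0.001,0.1,0,0,0,1],[-0.001,0.001,0.1,0,0,0,1],[-0.001,0.001,0.1,0,0,0,-1],[-0.001,0.001,0.1,0,0,0,-1],[-0.001,0.001,0.1,0,0,0,-1],[-0.001,0.001,0.1,0,0,0,-1],[-0.001,0.001,0.1,0,0,0,-1],[-0.001,0.001,0.1,0,0,0,-1]]'
python3 - <<'E'
from h import *
s=read_state();print(s['wrist_torque'],s['joints'])
E
```

```text
clock: 8.3
position: [487.4, 35.1, 219.0]
ee_rot: [0.943, -0.14, 0.27, -0.131]
contact_force: [-4.7, -3.0, 5.5]
gripper_width: 13.0
grasp_force: 60.4
[-0.74245616  1.26976493 -0.21211296] [ 0.42089697 -0.08474584 -0.88893786  0.40093941 -0.17294924  0.48097157]
```

```bash
python3 -m handwheel '[[0,0,0,0,0,-0.1,-1],[0,0,0,0,0,-0.2,-1],[0,0,0,0,0,-0.3,-1],[0,0,0,0,0,-0.4,-1],[0,0,0,0,0,-0.5,-1],[0,0,0,0,0,-0.6,-1],[0,0,0,0,0,-0.69,-1],[0,0,0,0,0,-0.77,-1],[0,0,0,0,0,-0.77,-1],[0,0,0,0,0,-0.77,-1]]'
cat >> h.py <<'E'
def knob():
    s=read_state(); M=B.T@R.from_quat(s['ee_rot']).as_matrix()
    print('knob~',-np.arctan2(M[1,0],M[0,0]),'z',M[:,2].round(3),'torque tool',R.from_quat(s['ee_rot']).inv().apply(s['wrist_torque']).round(2),'j',s['joints'].round(3),'P',(B.T@(s['position']-P0)).round(1))
E
python3 -c "
from h import *
knob()"
```

```text
clock: 9.55
position: [487.9, 35.5, 218.5]
ee_rot: [0.927, 0.225, 0.299, -0.02]
contact_force: [5.6, -2.0, -1.8]
gripper_width: 13.3
grasp_force: 67.1
knob~ -0.16876925319270122 z [-0.001 -0.002 -1.   ] torque tool [-0.83 -1.16 -0.05] j [ 0.421 -0.083 -0.888  0.402 -0.172  1.25 ] P [ -0.6  -0.4 -11.2]
```

```bash
python3 - <<'E'
from h import *
a,_=grab('wrist'); b,_=grab('top')
A=cv2.resize(a[180:320,170:340],(400,330),interpolation=cv2.INTER_CUBIC);Bb=cv2.resize(b[180:250,220:305],(400,330),interpolation=cv2.INTER_CUBIC)
cv2.imwrite('pics/g.png',np.hstack([A,Bb]))
E
```

```text
(no output)
```

View pics/g.png

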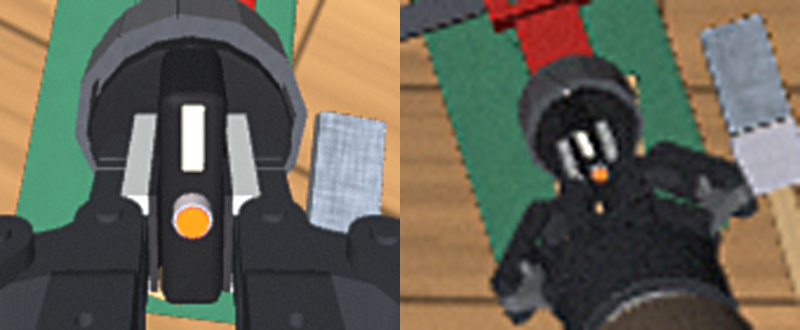

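```bash
python3 - <<'E'
from h import *
for uv in [(252,273),(251,272),(252,239),(252,232),(252,295)]: print((B.T@(pt('wrist',*uv,1)-P0)).round(1))
E
```

```text
[ 0.2 -0.6 18.5]
[ 0.6 -0.  18.4]
[15.9  2.1 14.5]
[19.6  2.7 14.5]
[-16.5  -3.5  13.4]
```

```bash
python3 -m handwheel '[[0,0,0,0,0,0.13,-1],[0,0,0,0,0,0.26,-1],[0,0,0,0,0,0.39,-1],[0,0,0,0,0,0.52,-1],[0,0,0,0,0,0.65,-1],[0,0,0,0,0,0.78,-1],[0,0,0,0,0,0.91,-1],[0,0,0,0,0,1.04,-1],[0,0,0,0,0,1.17,-1],[0,0,0,0,0,1.25,-1]]'
python3 -c "
from h import *
knob()"
```

```text
clock: 10.9
position: [487.9, 35.1, 218.5]
ee_rot: [0.883, -0.362, 0.231, -0.192]
contact_force: [5.9, -6.2, -2.6]
gripper_width: 13.0
grasp_force: 66.8
knob~ 1.085163852374738 z [-0.001 -0.002 -1.   ] torque tool [-1.29  1.17 -0.02] j [ 0.42  -0.083 -0.888  0.401 -0.172 -0.003] P [ -0.6  -0.8 -11.2]
```

```bash
for i in 1; do python3 -m handwheel '[[0,0,0,0,0,0.05,-1],[0,0,0,0,0,0.1,-1],[0,0,0,0,0,0.15,-1],[0,0,0,0,0,0.18,-1],[0,0,0,0,0,0.18,-1]]'; done
python3 -c "
from h import *
knob()"
```

```text
clock: 11.52
position: [487.8, 35.0, 218.5]
ee_rot: [0.849, -0.436, 0.214, -0.21]
contact_force: [7.0, -7.1, -2.1]
gripper_width: 12.9
grasp_force: 74.3
knob~ 1.2548260097755306 z [-0.002 -0.003 -1.   ] torque tool [-1.31  1.83 -1.47] j [ 0.42  -0.083 -0.889  0.404 -0.173 -0.176] P [ -0.7  -0.8 -11.1]
```

```bash
python3 -m handwheel '[[0,0,0,0,0,0,0],[0,0,0,0,0,0,1],[0,0,0,0,0,0,1],[0,0,0,0,0,0,1],[0,0,0,0,0,0,1],[0,0,-0.04,0,0,0,1],[0,0,-0.09,0,0,0,1],[0,0,-0.12,0,0,0,1],[0,0,-0.12,0,0,0,1],[0,0,-0.12,0,0,0,1]]'
python3 - <<'E'
from h import *
knob()
a,_=grab('wrist'); cv2.imwrite('pics/i.png',cv2.resize(a,(800,600),interpolation=cv2.INTER_CUBIC))
E
```

```text
clock: 12.78
position: [421.8, 14.9, 315.9]
ee_rot: [0.848, -0.438, 0.213, -0.211]
contact_force: [0.2, 1.1, -1.0]
gripper_width: 85.2
grasp_force: 0.0
knob~ 1.260434647774809 z [-0.002 -0.001 -1.   ] torque tool [-1.1  -0.35  0.04] j [ 0.502 -0.347 -0.74   0.203 -0.588 -0.02 ] P [ -1.4  -0.  108.3]
```

View pics/i.png

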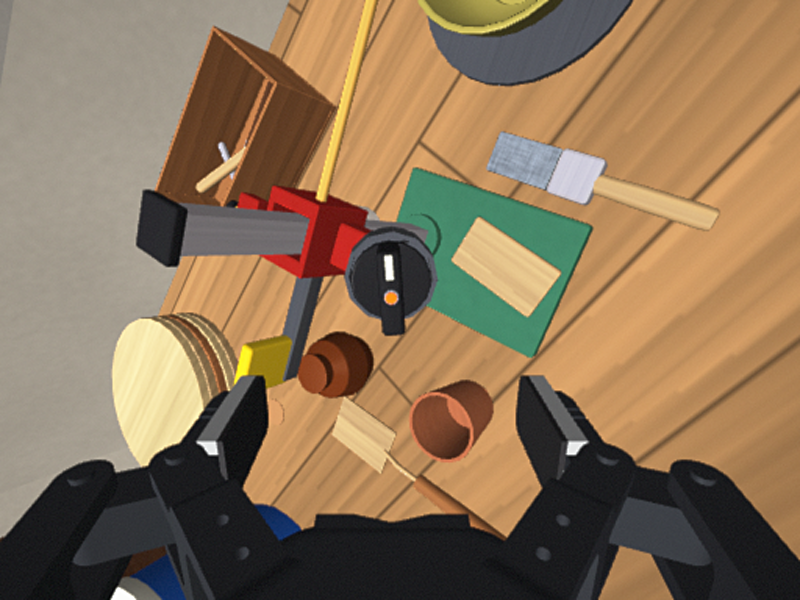

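```bash
python3 - <<'E'
from h import *
st,w,e=[B.T@(pt('wrist',*uv,1)-P0) for uv in [(250,190),(249,171),(252,208)]]
print(st.round(1),w.round(1),e.round(1),'knob',-np.arctan2(*(w-e)[[1,0]]),'tab',pt('wrist',165,220).round(1),pt('wrist',172,218).round(1))
b,_=grab('top')
m=cv2.inRange(cv2.cvtColor(b,cv2.COLOR_BGR2HSV),(24,170,120),(34,255,255))
m[:180]=0;m[200:]=0
P=np.array([pt('top',u,v,0) for v,u in np.argwhere(m)]);print(len(P),np.median(P,0))
print(job_done())
E
```

```text
[-0.7 -1.  18.5] [  5.1 -16.3  14.8] [-8.3 16.6 13.9] knob 1.1850255067330706 tab [543.9 146.9 229.4] [544.7 147.3 217.9]
58 [539.71363248 164.44273923 239.74831502]
the job is handed in; nothing more can be done
None
```

The job is handed in. The carriage hangs one notch up (tab about 30 mm higher). The knob's thread clicked in, and the knob was turned forwards to its firm stop at about 1.2 rad and released. I saw nothing around it disturbed, and the clock stood at about 13 of the 53 s.

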